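Refit the dripper arm to the pour-over stand

ROBOT

A 7-joint arm with a two-finger parallel gripper is mounted at the origin on a cart in front of the work surface, level with it; the furniture and walls round the work are solid. World frame = base frame: x ahead of the robot, y to its left, z up, the work surface at z = 0. Lengths are in m, angles in rad, forces in N, time in s.
With the tool pointing down it reaches from about 0.4 to 0.85 m from the base axis. Payload 4.4 kg.
Tool frame: the origin (TCP) lies midway between the tips of the shut fingers; the grasp point (between the pads) lies 19 mm behind it; z points along the fingers, y is the line along which they close (so a half turn about z gives the same grasp; the last joint's range is limited). The gripper opens to 94 mm and grips with 3 to 60 N. Pads are 16 mm wide; open, the fingers measure 119 mm over their backs; the gripper's body (75 mm by 177 mm) begins 78 mm behind the grasp point.
Start: joints at [-1.397, 0.628, 0.038, 1.517, -0.027, 0.996, -0.02], TCP at [0.154, 0.631, 0.205] pointing down, gripper open.
Joint ranges: [-3.06, 3.06], [-0.37, 2.12], [-1.25, 1.32], [0.18, 2.47], [-1.1, 4.24], [0.23, 1.98], [-2.94, 2.94]. Speed limits (rad/s): [2.57, 2.57, 3.14, 3.14, 3.14, 3.14, 3.14].

INTERFACE

Orientations are given as a unit quaternion [x, y, z, w].
In Python, from station import ctrl gives the robot as it stands. The module is installed in compiled form; this text tells all that it offers.
- The arm moves only by the tool step_arm, never from a script. Its arguments are lists of equal length, an entry for each row: "rotation": the turn, a rotation vector about the tool's x, y, z in rad, a list of three; "slide": the shift along the tool's x, y, z in m, a list of three; "jaw": the finger opening in m, from 0 to 0.094. In form: {"rotation": [[ax, ay, az], ...], "slide": [[tx, ty, tz], ...], "jaw": [jaw, ...]}. A call has exactly 10 rows; each row is the pose to reach, as a shift and turn from the pose commanded when the call began, along the tool's axes at that moment; what a row does not reach only later rows make up. A row lasts 1/10 s, in which the tool goes at most 50 mm and 8.59 degrees, less where a joint would pass 70% of its speed; a pose out of reach is approached as far as the arm can. A call with a gripper value outside its range is refused whole. The fingers move at their own pace and stop on an object; the grip force is fixed at half the most. Time passes only in rows, so rows that repeat a pose let the fingers close, or fill a call up. It gives the time, the measured TCP pose, the force, the opening and the grip force at its end, in the units of the state.
- ctrl.sense(): the state, without advancing time (a new reading comes with each control period).
- ctrl.grab_frame(name): name is "scene" or "top" or "wrist"; returns (picture, depth): 400x640x3 uint8, red, green, blue; 400x640 float32, m along the optical axis (not along the pixel's ray), 0 where there is no reading.
- ctrl.camera_model(name): a dict with "mtx" (3x3 intrinsics, pixels), "k1" (the pictures are not rectified: a ray, as slopes to the right and down, at radius r is drawn at 1 + k1 r^2 times it, then the intrinsics apply), "rvec" (rotation vector, rad) and "tvec" (3), from world to camera coordinates, as OpenCV has them; the wrist camera has in their place "mount" (4x4, takes a point from camera to tool coordinates, whose origin is the TCP and whose axes are the flange's). Camera axes: x right, y down, z forward; pixel columns grow to the right and rows downward; lengths in m; the calibration is good to about 2 mm. A picture is of the moment at which its call begins: read the wrist's pose just before it. camera_model takes no time and is no camera call.
- ctrl.close_job(): hands the job in; it is judged then, once.
The state is a dict: "t": time; "qpos": joint angles; "qd": joint speeds; "tau": joint torques, N m; "tcp_pos": TCP position; "tool_rot": TCP orientation; "ft_force": force on the tool from outside, world axes, zero at the start; "torque": the same for the moment, N m; "gripper_width": opening from 0.0 (shut) to 1.0 (fully open); "gripper_force": force on a finger pad.
Only numpy, scipy, OpenCV 4.12 (cv2) and the standard library are available. Lean on these libraries where they do the work, as an engineer would, in place of code of your own. Each camera call takes 0.05 s, during which the arm holds its last target. There are 200 camera calls.

TASK

Refit the dripper arm to the pour-over stand: slide its tongue fully home into the fork at the top of the stand so that the holes line up, then put the thumbscrew from the wooden block down through both, feel for the keyway under the fork, press the screw down on its sprung washer and turn it clockwise until it is locked and stays down. Do it gently, without forcing the parts, and leave the mug, the bell and the card terminal where they are.

Things in the scene. Friction and masses are not known exactly. Their poses are not given: they have to be found in the camera images.
- stand: Pour-over stand, fixed to the counter: wooden foot 190 x 120 x 20 mm, steel column at its far end, forked head on top. Origin: centre of its underside; z up; x points from the fork's open mouth into the fork (mouth looks to -x). Fork 45 mm wide, from 22 mm before to 40 mm behind its hole in x, with flared lips 14 mm further out; its top is 152 mm up, the washer on it 158 mm.
- fork_hole (a point): Point on the vertical axis of the fork's hole, half-way up the channel: 50 mm from the stand's origin along its x, 140.5 mm up. Axes as the stand. Channel 33 mm wide (y), 9 mm high, top strap 7 mm and bottom plate 5 mm thick, each with a round 17 mm hole; end wall 15 mm behind the axis in x.
- fork_top (a point): Top of the strap on the hole's axis, 152 mm up. Hidden under the fork is a stiff 6 mm keyway plate, its top 21 mm below here, with a slot 15.4 x 8.4 mm for the cross bar, turned up to 0.9 rad either way from the stand's x: find it by feel. Bar on the plate: collar 15 mm above here. Collar pressed below 3 mm: bar through, free to turn 85 degrees clockwise.
- washer (a joint): Sprung steel washer on top of the strap round the hole, 28 mm across, 21 mm bore; its top stands 6 mm above the strap. Value in m: 0 up, -0.0045 pressed right down; spring 1.5 N/mm. It bears the thumbscrew's collar and holds it 5.6 mm up when let go; with the cross bar turned under the keyway plate (locked) it stays 3 mm up.
- dripper_arm: Loose steel arm, 168 mm long, 0.12 to 0.2 kg, starts flat on the counter. Origin: underside, on the axis of its tongue's hole; x points to the tongue's free end, z up. Flat tongue 30 mm wide, 6 mm thick, from x = -42 mm to +15 mm (last 5 mm narrowed to 22); grip rib; then a flat ring of 86 mm outside diameter, 6 mm thick, centred at x = -110 mm. Goes in with its x along the stand's x.
- tongue_hole (a point): Centre of the 18 mm round hole in the arm's tongue, 3 mm above the arm's underside. It lies on the fork's hole axis when the tongue's end rests against the end wall of the fork's channel. Axes as the arm.
- rib (a point): Centre of the arm's upright grip rib, 57 mm behind the hole (arm x = -57 mm), 13 mm above the underside. The rib is 34 mm long (arm x), 14 mm thick (arm y) and 26 mm high from the underside: grip it across its thickness.
- thumbscrew: Loose steel quarter-turn thumbscrew, 60 g, upright in the block. Origin: centre of the collar's underside (collar 27 mm across, 4 mm thick); z up. Paddle head above it 26 mm wide (x), 9 mm thick (y), its top at z = 28 mm. Below: shank 15 mm thick to z = -15 mm, cone to a 6 mm neck, and a cross bar 13.4 mm long (x, like the paddle), 6 mm thick, from z = -30 to -36 mm.
- block: Wooden block 48 x 84 x 38 mm (x, y, z), fixed, for the stand's fittings. Origin: centre of its underside. Bores at y = -20 mm (19.5 mm wide, the thumbscrew hangs in it with its collar on the block's top) and at y = +20 mm (13.5 mm, empty).
- table_mug: Bystander: white mug, 86 mm across, 92 mm high, standing on the stand's foot under the place of the ring. Origin: underside. Leave it there.
- service_bell: Bystander: round counter bell, 85 mm across, 61 mm high. Origin: centre of its underside. Leave it there.
- card_terminal: Bystander: black card terminal, 169 x 76 x 50 mm, lying on its back. Origin: centre of its underside. Leave it there.
Mind the look-alikes: they are no part of the job. Several things look just like the thumbscrew: the one meant starts farthest to the robot's right.

How it is judged:
By the outcome, as a careful person would: the job done as asked, in the order asked, and still so for the second after the job is handed in, with the robot touching nothing.
It also fails if it takes over 72 s, if anything falls off the work surface, if the arm or the gripper's body presses on something with over 40 N, if the wrist force passes 120 N, or if a joint passes its speed limit or range.

## Working session

There is one attempt and no reset: what is moved stays moved. The work goes in short steps, Python scripts to look and compute and a tool call to move; the robot and the scene stay as the last step left them, time stands still between calls to the robot, and variables do not carry over. Pictures are saved under pics/ and viewed, at most 10 in all, crops included, and the job is handed in when it is done.

Besides the shell and the picture viewer there is one more tool, called after "Emit:" as name(argument=value, ...), one argument or row to a line, values as JSON. step_arm: Moves the arm, as the interface text tells. Its arguments: {"type":"object","properties":{"rotation":{"type":"array","items":{"type":"array","items":{"type":"number"}}},"slide":{"type":"array","items":{"type":"array","items":{"type":"number"}}},"jaw":{"type":"array","items":{"type":"number"}}},"required":["rotation","slide","jaw"]}

```bash
mkdir -p pics; cat > h.py <<'E'
import numpy as np, cv2
from station import ctrl
from scipy.spatial.transform import Rotation as R
def cam(name, s=None):
    m=ctrl.camera_model(name); K=np.array(m['mtx']); k1=m['k1']
    if 'mount' in m:
        M=np.array(m['mount']); T=np.eye(4); T[:3,:3]=R.from_quat(s['tool_rot']).as_matrix(); T[:3,3]=s['tcp_pos']
        C=T@M
    else:
        Rw=cv2.Rodrigues(np.array(m['rvec'],float))[0]; C=np.eye(4); C[:3,:3]=Rw.T; C[:3,3]=-Rw.T@np.array(m['tvec']).ravel()
    return K,k1,C
def slopes(K,k1,uv):
    uv=np.atleast_2d(np.array(uv,float))
    return cv2.undistortPoints(uv[:,None],K,np.array([k1,0,0,0,0.]))[:,0]
def ray(c,uv):
    K,k1,C=c; s=slopes(K,k1,uv); d=np.c_[s,np.ones(len(s))]@C[:3,:3].T
    return C[:3,3],d
def plane(c,uv,z):
    o,d=ray(c,uv); return o+d*((z-o[2])/d[:,2])[:,None]
def cloud(c,depth):
    K,k1,C=c; h,w=depth.shape; v,u=np.mgrid[:h,:w]
    o,d=ray(c,np.c_[u.ravel(),v.ravel()]); return (o+d*depth.ravel()[:,None]).reshape(h,w,3)
def proj(c,P):
    K,k1,C=c; p=(np.atleast_2d(P)-C[:3,3])@C[:3,:3]
    return cv2.projectPoints(p,np.zeros(3),np.zeros(3),K,np.array([k1,0,0,0,0.]))[0][:,0]
def shot(name,tag):
    s=ctrl.sense(); p,d=ctrl.grab_frame(name); np.savez(f'{tag}.npz',p=p,d=d,pos=s['tcp_pos'],rot=s['tool_rot'])
    cv2.imwrite(f'pics/{tag}.png',p[:,:,::-1]); return p,d,cam(name,s)
def load(name,tag):
    z=np.load(f'{tag}.npz'); return z['p'],z['d'],cam(name,dict(tcp_pos=z['pos'],tool_rot=z['rot']))
E
python3 - <<'E'
from h import *
s=ctrl.sense(); print(s)
for n in('scene','top'):
    p,d,c=shot(n,n+'0'); print(n,c[2].round(3).tolist(),c[0].tolist(),c[1])
E
```

```text
{'t': 0.0, 'qpos': array([-1.39684466,  0.62931455,  0.03844334,  1.51831525, -0.02698928,
        0.99627298, -0.01999133]), 'qd': array([ 1.22765271e-03, -9.33958782e-04, -2.51664706e-05,  8.24543746e-04,
       -1.33628276e-03, -1.14395066e-03, -2.72367949e-03]), 'tau': array([ 2.12039040e-04, -5.49712229e+01,  1.14348013e+00, -1.86641228e+01,
       -5.22022834e-02,  2.35448498e-02,  1.78966238e-04]), 'tcp_pos': array([0.15417509, 0.63080224, 0.20459147]), 'tool_rot': array([ 1.19581650e-01,  9.92823965e-01, -8.91319532e-04, -9.19859337e-05]), 'ft_force': array([0.10282064, 0.61622298, 0.33010777]), 'torque': array([ 0.00118795, -0.01232123,  0.02264633]), 'gripper_force': 0.0, 'gripper_width': 0.9993569674819086}
scene [[-0.651, -0.423, 0.631, -0.141], [-0.759, 0.376, -0.531, 0.362], [-0.013, -0.825, -0.566, 0.71], [0.0, 0.0, 0.0, 1.0]] [[429.7734607756405, 0.0, 319.2691507944555], [0.0, 429.7734607756405, 190.91607470855445], [0.0, 0.0, 1.0]] -0.006527441478200245
top [[-0.037, -0.973, 0.226, 0.287], [-0.999, 0.037, -0.003, -0.184], [-0.005, -0.226, -0.974, 1.089], [0.0, 0.0, 0.0, 1.0]] [[410.24886413527014, 0.0, 319.68998145650755], [0.0, 410.24886413527014, 201.76222207783752], [0.0, 0.0, 1.0]] -0.10722959034049741
```

View pics/scene0.png

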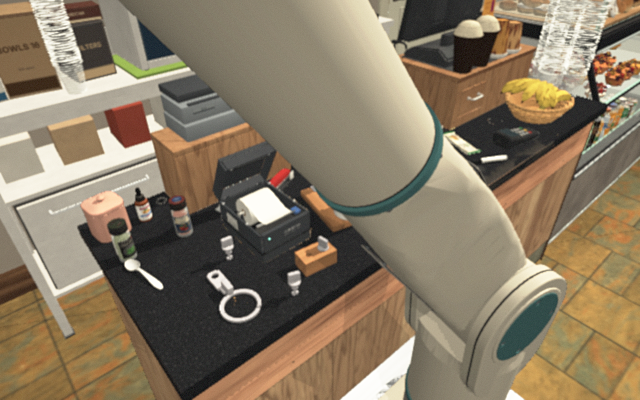

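View pics/top0.png

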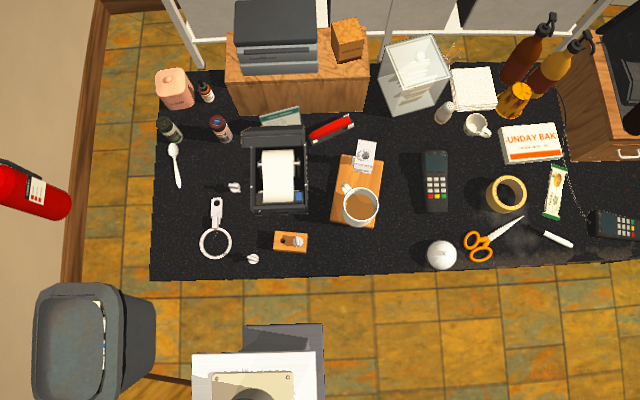

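The scene shows a counter with the dripper arm at (228,295) and the block at (315,258). In the top view the block with its screw is at (292,241), the loose look-alike screws at (235,187) and (252,258), the arm at (215,230), the stand with the mug at (358,190), the bell at (441,254) and the terminal at (435,180). I'll zoom in.

```bash
python3 - <<'E'
from h import *
p,d,c=load('top','top0')
im=p[:,:,::-1]
a=cv2.resize(im[130:270,190:290],None,fx=4,fy=4,interpolation=cv2.INTER_CUBIC)
b=cv2.resize(im[130:270,290:390],None,fx=4,fy=4,interpolation=cv2.INTER_CUBIC)
cv2.imwrite('pics/top0c.png',np.hstack([a,b]))
X=cloud(c,d)
for n,(u0,v0,u1,v1) in dict(stand=(332,150,385,228),block=(272,230,310,254),arm=(197,195,235,262),bell=(425,238,458,272)).items():
    Q=X[v0:v1,u0:u1].reshape(-1,3); Q=Q[np.isfinite(Q).all(1)&(Q[:,2]>0.003)]
    h,e=np.histogram(Q[:,2],bins=np.arange(0,.2,.006)); print(n,h.tolist(), Q.min(0).round(3),Q.max(0).round(3))
Q=X[150:228,332:385].reshape(-1,3)
for lo,hi in((.145,.165),(.012,.028),(.085,.1)):
    q=Q[(Q[:,2]>lo)&(Q[:,2]<hi)]; 
    if len(q)>5: print(lo,len(q),q.mean(0).round(4),q.min(0).round(3),q.max(0).round(3),cv2.minAreaRect((q[:,:2]*1000).astype(np.float32)))
E
```

```text
stand [162, 16, 141, 1250, 142, 14, 14, 22, 36, 544, 109, 36, 34, 40, 42, 33, 49, 76, 150, 16, 1, 14, 46, 4, 32, 262, 55, 2, 0, 0, 0, 0, 0] [ 0.287 -0.373  0.003] [ 0.685 -0.184  1.089]
block [37, 18, 10, 9, 12, 38, 459, 69, 1, 2, 16, 19, 0, 0, 0, 0, 0, 0, 0, 0, 0, 0, 0, 0, 0, 0, 0, 0, 0, 0, 0, 0, 0] [ 0.287 -0.184  0.003] [ 0.465 -0.056  1.089]
arm [441, 317, 7, 16, 55, 2, 0, 0, 0, 0, 0, 0, 0, 0, 0, 0, 0, 0, 0, 0, 0, 0, 0, 0, 0, 0, 0, 0, 0, 0, 0, 0, 0] [ 0.287 -0.184  0.003] [0.57  0.15  1.089]
bell [67, 101, 15, 34, 50, 123, 132, 197, 84, 11, 12, 0, 0, 0, 0, 0, 0, 0, 0, 0, 0, 0, 0, 0, 0, 0, 0, 0, 0, 0, 0, 0, 0] [ 0.287 -0.552  0.003] [ 0.428 -0.184  1.089]
0.145 350 [ 0.6026 -0.2972  0.1533] [ 0.574 -0.323  0.146] [ 0.629 -0.272  0.163] ((604.8038330078125, -297.1388854980469), (45.55806350708008, 54.318084716796875), 78.90498352050781)
0.012 1527 [ 0.5797 -0.2828  0.0209] [ 0.461 -0.366  0.012] [ 0.668 -0.218  0.028] ((561.721435546875, -287.5516357421875), (120.22637939453125, 196.26376342773438), 77.5785903930664)
0.085 100 [ 0.516  -0.2859  0.0922] [ 0.462 -0.327  0.085] [ 0.63  -0.243  0.1  ] ((543.1466064453125, -279.0492858886719), (163.54559326171875, 83.1952896118164), 8.552228927612305)
```

View pics/top0c.png

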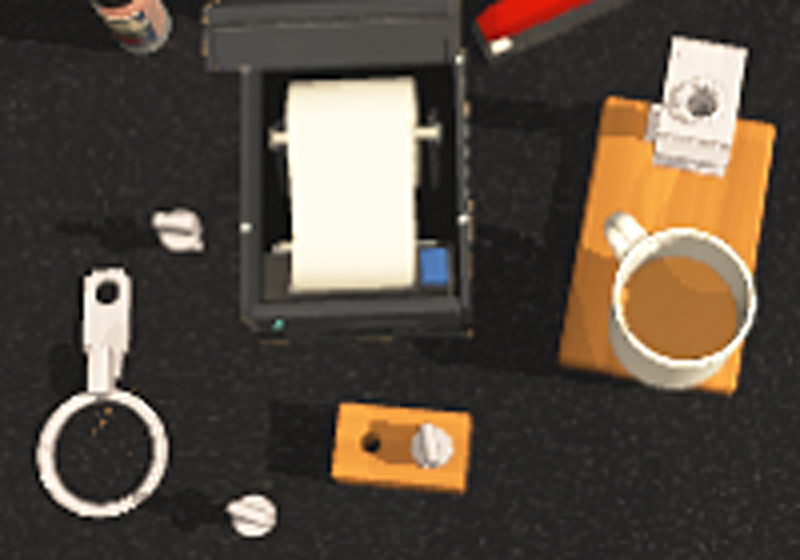

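```bash
cat >> h.py <<'E'
def tool(pos,yaw,s=None,flip=False):
    """tool-frame slide/rotvec to get TCP to pos, pointing down, tool x along world yaw"""
    s=s or ctrl.sense(); A=R.from_quat(s['tool_rot'])
    x=np.array([np.cos(yaw),np.sin(yaw),0]); z=np.array([0,0,-1.]); B=R.from_matrix(np.c_[x,np.cross(z,x),z])
    return A.inv().apply(np.array(pos)-s['tcp_pos']).round(4),(A.inv()*B).as_rotvec().round(4)
def tyaw(s): x=R.from_quat(s['tool_rot']).as_matrix()[:,0]; return np.arctan2(x[1],x[0])
E
python3 - <<'E'
from h import *
p,d,c=load('top','top0')
print('mount',np.array(ctrl.camera_model('wrist')['mount']).round(4).tolist(), ctrl.camera_model('wrist')['mtx'][0])
m=np.zeros((400,640),np.uint8); m[192:262,195:236]=((p.min(2)>130)[192:262,195:236])*255
n,l,st,ce=cv2.connectedComponentsWithStats(m); k=1+st[1:,4].argmax(); m=(l==k).astype(np.uint8)
cs,h=cv2.findContours(m,cv2.RETR_CCOMP,cv2.CHAIN_APPROX_NONE)
hc=[]
for q,hh in zip(cs,h[0]):
    a=cv2.contourArea(q)
    if hh[3]>=0 and a>5:
        P=plane(c,q[:,0],0.006); ce=cv2.minEnclosingCircle((P[:,:2]*1e3).astype(np.float32)); print(a,ce); hc.append((a,np.array(ce[0])/1e3))
hc.sort(key=lambda t:t[0]); hole,ring=hc[-2][1],hc[-1][1]
v=hole-ring; yaw=np.arctan2(v[1],v[0]); print('dist',np.hypot(*v),'yaw',yaw); rib=hole-.057*v/np.hypot(*v); print('rib',rib)
s=ctrl.sense(); print('tyaw',tyaw(s), tool([rib[0]-0.0,rib[1],.25],yaw+np.pi))
E
```

```text
mount [[-0.0003, -0.9619, -0.2734, 0.0794], [1.0, -0.0002, -0.0003, 0.0013], [0.0002, -0.2734, 0.9619, -0.1801], [0.0, 0.0, 0.0, 1.0]] [321.55693548   0.         317.65052174]
567.0 ((436.89056396484375, 97.32520294189453), 39.142696380615234)
38.5 ((546.0756225585938, 94.032958984375), 10.553693771362305)
dist 0.10923468263512484 yaw -0.030143746577236365
rib [0.48910152 0.09575089]
tyaw 2.9017984679474513 (array([-0.4524, -0.4403, -0.0446]), array([-1.700e-03, -2.000e-04, -2.097e-01]))
```

Emit:
step_arm(
  rotation=[
    [0,0,0],
    [0,0,-0.05],
    [0,0,-0.1],
    [0,0,-0.15],
    [0,0,-0.21],
    [0,0,-0.21],
    [0,0,-0.21],
    [0,0,-0.21],
    [0,0,-0.21],
    [0,0,-0.21],
  ],
  slide=[
    [0,0,-0.045],
    [-0.035,-0.034,-0.045],
    [-0.07,-0.068,-0.045],
    [-0.105,-0.102,-0.045],
    [-0.14,-0.136,-0.045],
    [-0.175,-0.17,-0.045],
    [-0.21,-0.204,-0.045],
    [-0.245,-0.238,-0.045],
    [-0.28,-0.272,-0.045],
    [-0.315,-0.307,-0.045],
  ],
  jaw=[0.06,0.06,0.06,0.06,0.06,0.06,0.06,0.06,0.06,0.06],
)

```text
t: 1.1
tcp_pos: [0.388, 0.2566, 0.2504]
tool_rot: [0.015, 1.0, 0.0, -0.0]
ft_force: [1.6, -0.2, -0.5]
gripper_width: 0.636
gripper_force: 0.0
```

```bash
python3 - <<'E'
from h import *
s=ctrl.sense(); print(s['t'],s['tcp_pos'],tyaw(s)); print(tool([.489,.096,.2],-.03+np.pi))
E
```

```text
1.1 [0.38801532 0.25656705 0.25042587] 3.112067631431534
(array([-0.1057, -0.1575,  0.0504]), array([ 0.0001, -0.0001,  0.0005]))
```

Emit:
step_arm(
  rotation=[
    [0,0,0],
    [0,0,0],
    [0,0,0],
    [0,0,0],
    [0,0,0],
    [0,0,0],
    [0,0,0],
    [0,0,0],
    [0,0,0],
    [0,0,0],
  ],
  slide=[
    [-0.02,-0.03,0.01],
    [-0.045,-0.066,0.03],
    [-0.07,-0.103,0.045],
    [-0.09,-0.135,0.06],
    [-0.106,-0.1575,0.075],
    [-0.106,-0.1575,0.09],
    [-0.106,-0.1575,0.1],
    [-0.106,-0.1575,0.1],
    [-0.106,-0.1575,0.1],
    [-0.106,-0.1575,0.1],
  ],
  jaw=[0.06,0.06,0.06,0.06,0.06,0.06,0.06,0.06,0.06,0.06],
)

```text
t: 2.1
tcp_pos: [0.4889, 0.0987, 0.1511]
tool_rot: [0.014, 1.0, 0.0, 0.001]
ft_force: [0.5, 0.7, 0.4]
gripper_width: 0.639
gripper_force: 0.0
```

```bash
python3 - <<'E'
from h import *
s=ctrl.sense(); print(s['t'],s['tcp_pos'],tyaw(s),s['qpos'].round(2))
p,d,c=shot('wrist','w1')
m=(p.min(2)>130).astype(np.uint8)
cs,h=cv2.findContours(m,cv2.RETR_CCOMP,cv2.CHAIN_APPROX_NONE)
for q,hh in zip(cs,h[0]):
    a=cv2.contourArea(q)
    if a>80:
        P=plane(c,q[:,0],0.006); print(hh[3]>=0,a,q[:,0].mean(0),[np.round(t,1) for t in cv2.minEnclosingCircle((P[:,:2]*1e3).astype(np.float32))])
X=cloud(c,d); M=(X[...,2]>.018)&(X[...,2]<.04)&(np.hypot(X[...,0]-.489,X[...,1]-.096)<.04)
q=X[M]; print(len(q),q.mean(0),cv2.minAreaRect((q[:,:2]*1e3).astype(np.float32)))
E
```

```text
2.1 [0.48889247 0.09866649 0.15112196] 3.11319765053396 [-0.31  0.49  0.08  1.99 -0.07  0.66  1.36]
False 164.0 [219.20588235 371.13529412] [array([726.4, -29.8]), np.float64(25.8)]
False 4476.0 [336.99798387 342.79637097] [array([696.5, 113.2]), np.float64(136.7)]
False 266.0 [265.19767442 283.87209302] [array([602.7,  33.2]), np.float64(19.1)]
False 8124.0 [ 62.94391408 319.02505967] [array([ 645.3, -180.2]), np.float64(126.5)]
True 80.5 [ 31.75609756 286.2195122 ] [array([ 598.5, -228.5]), np.float64(12.2)]
False 2120.0 [234.29910714 277.20535714] [array([592.6,   2.7]), np.float64(67.3)]
False 1785.5 [404.41568627 280.00392157] [array([596.8, 190.6]), np.float64(66.6)]
False 347.0 [ 39.46153846 135.1025641 ] [array([ 431.2, -175. ]), np.float64(15.7)]
False 305.5 [ 66.81818182 131.36363636] [array([ 428.9, -151.2]), np.float64(15.2)]
False 7834.5 [314.62953995 166.24697337] [array([478. ,  96.4]), np.float64(84.5)]
True 172.5 [315.7804878  235.24390244] [array([546.1,  96.4]), np.float64(9.2)]
True 3911.0 [313.57070707 132.01515152] [array([436.4,  97.4]), np.float64(35.4)]
False 11266.0 [608.55361305 239.78671329] [array([566.3, 438.7]), np.float64(184.5)]
False 973.5 [183.30578512  81.25619835] [array([383.6, -25.2]), np.float64(23.0)]
True 83.0 [194.40625  86.     ] [array([389. , -15.4]), np.float64(5.8)]
False 2913.0 [584.0817757   20.36915888] [array([339.9, 349.1]), np.float64(45.5)]
False 1310.5 [274.48148148  16.77777778] [array([328.1,  70.4]), np.float64(49.6)]
469 [0.48820963 0.09699555 0.02599757] ((488.8288269042969, 97.18641662597656), (13.957680702209473, 33.22616958618164), 88.55167388916016)
```

View pics/w1.png

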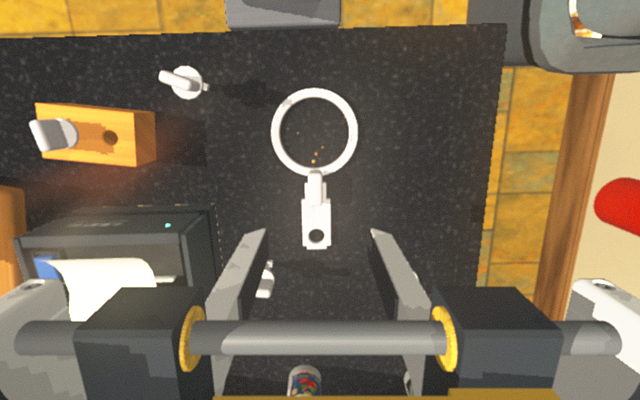

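The wrist picture shows the hole at (316,236), the ring at (314,132) and the rib between them at (316,187). The jaws are lined up over it.

Emit:
step_arm(
  rotation=[
    [0,0,-0.008],
    [0,0,-0.008],
    [0,0,-0.008],
    [0,0,-0.008],
    [0,0,-0.008],
    [0,0,-0.008],
    [0,0,-0.008],
    [0,0,-0.008],
    [0,0,-0.008],
    [0,0,-0.008],
  ],
  slide=[
    [0,0,0.03],
    [0,0,0.06],
    [0,0,0.09],
    [0,0,0.115],
    [0,0,0.13],
    [0,0,0.14],
    [0,0,0.143],
    [0,0,0.145],
    [0,0,0.145],
    [0,0,0.145],
  ],
  jaw=[0.05,0.05,0.05,0.05,0.05,0.05,0.05,0.05,0.05,0.05],
)

```text
t: 3.15
tcp_pos: [0.4892, 0.098, 0.0062]
tool_rot: [0.011, 1.0, 0.0, 0.001]
ft_force: [-0.3, -0.2, -0.2]
gripper_width: 0.533
gripper_force: 0.0
```

```bash
python3 - <<'E'
from h import *
s=ctrl.sense(); print(s['t'],s['tcp_pos'],tyaw(s),s['ft_force'])
E
```

```text
3.15 [0.48921116 0.09796172 0.0061689 ] 3.119785180271757 [-0.33918182 -0.15021145 -0.19213389]
```

Emit:
step_arm(
  rotation=[
    [0,0,0],
    [0,0,0],
    [0,0,0],
    [0,0,0],
    [0,0,0],
    [0,0,0],
    [0,0,0],
    [0,0,0],
    [0,0,0],
    [0,0,0],
  ],
  slide=[
    [0,-0.001,0.003],
    [0,-0.001,0.003],
    [0,-0.001,0.003],
    [0,-0.001,0.003],
    [0,-0.001,0.003],
    [0,-0.001,0.003],
    [0,-0.001,0.003],
    [0,-0.001,0.003],
    [0,-0.001,0.003],
    [0,-0.001,0.003],
  ],
  jaw=[0.05,0.03,0.01,0.005,0.005,0.005,0.005,0.005,0.005,0.005],
)

```text
t: 4.15
tcp_pos: [0.4886, 0.0968, 0.0025]
tool_rot: [0.011, 1.0, -0.0, -0.0]
ft_force: [0.2, -0.3, 1.5]
gripper_width: 0.22
gripper_force: 30.0
```

```bash
python3 - <<'E'
from h import *
s=ctrl.sense(); print(s['t'],s['tcp_pos'],tyaw(s),s['ft_force'],s['gripper_width']*.094,s['gripper_force'])
# where to go: pre-insert, from stand estimate
th=-np.deg2rad(12.45); u=np.array([np.cos(th),np.sin(th)]); fh=np.array([.5617,-.2876])+.05*u; print(fh)
rib=fh-.057*u; print(rib, tool([*(rib-.10*u),.2],th+np.pi))
E
```

```text
4.15 [0.48864788 0.09676825 0.00248509] 3.119734993088071 [ 0.24992026 -0.25353471  1.49177098] 0.020707474092356407 29.999050498008728
[ 0.61052423 -0.29837938]
[ 0.55486461 -0.28609089] (array([ 0.0235, -0.3619, -0.1975]), array([-0.    , -0.    ,  0.1954]))
```

The opening is 20.7 mm, not 14, so the tips are probably on the neck plate. I'll regrip higher, on the rib itself.

Emit:
step_arm(
  rotation=[
    [0,0,0],
    [0,0,0],
    [0,0,0],
    [0,0,0],
    [0,0,0],
    [0,0,0],
    [0,0,0],
    [0,0,0],
    [0,0,0],
    [0,0,0],
  ],
  slide=[
    [0,0,0],
    [0,0,0],
    [0,0,-0.004],
    [0,0,-0.007],
    [0,0,-0.007],
    [0,0,-0.007],
    [0,0,-0.007],
    [0,0,-0.007],
    [0,0,-0.007],
    [0,0,-0.007],
  ],
  jaw=[0.035,0.035,0.035,0.035,0.005,0.005,0.005,0.005,0.005,0.005],
)

```text
t: 5.15
tcp_pos: [0.4886, 0.0968, 0.0095]
tool_rot: [0.011, 1.0, -0.0, -0.0]
ft_force: [-0.5, -0.1, 1.4]
gripper_width: 0.147
gripper_force: 30.0
```

Emit:
step_arm(
  rotation=[
    [0,0,0],
    [0,0,0],
    [0,0,0],
    [0,0,0],
    [0,0,0],
    [0,0,0.05],
    [0,0,0.1],
    [0,0,0.15],
    [0,0,0.2],
    [0,0,0.2],
  ],
  slide=[
    [0,0,-0.01],
    [0,0,-0.03],
    [0,0,-0.065],
    [0,0,-0.1],
    [0,0,-0.135],
    [0,0,-0.17],
    [0,0,-0.205],
    [0,-0.01,-0.23],
    [0,-0.03,-0.24],
    [0,-0.065,-0.24],
  ],
  jaw=[0.005,0.005,0.005,0.005,0.005,0.005,0.005,0.005,0.005,0.005],
)

```text
t: 6.15
tcp_pos: [0.4878, 0.0324, 0.2508]
tool_rot: [0.11, 0.994, 0.001, 0.001]
ft_force: [0.4, -1.3, -1.9]
gripper_width: 0.142
gripper_force: 30.0
```

```bash
python3 - <<'E'
from h import *
s=ctrl.sense(); print(s['t'],s['tcp_pos'],tyaw(s),s['ft_force'],s['torque'],s['gripper_width'])
p,d,c=load('top','top0'); X=cloud(c,d); Q=X[125:215,240:312].reshape(-1,3); Q=Q[Q[:,2]<.5]; print('printer',Q.max(0),Q[Q[:,2]>.1].min(0) if (Q[:,2]>.1).any() else 0)
th=-.2173; u=np.array([np.cos(th),np.sin(th)]);n=np.array([-u[1],u[0]]); fh=np.array([.6105,-.2984])
print(tool([*(fh+.085*n),.24],th+np.pi))
E
```

```text
6.15 [0.48776465 0.03238277 0.25077643] 2.921751758010833 [ 0.37400667 -1.27676105 -1.92576403] [-0.05944272 -0.05657293  0.06140598] 0.14187140585612834
printer [0.77463622 0.03358468 0.22478126] [ 0.51821502 -0.15432027  0.10000511]
(array([-0.1917, -0.2111,  0.0108]), array([ 0.0019,  0.0024, -0.0025]))
```

Emit:
step_arm(
  rotation=[
    [0,0,0],
    [0,0,0],
    [0,0,0],
    [0,0,0],
    [0,0,0],
    [0,0,0],
    [0,0,0],
    [0,0,0],
    [0,0,0],
    [0,0,0],
  ],
  slide=[
    [0,-0.03,-0.005],
    [0,-0.065,-0.005],
    [-0.01,-0.1,-0.005],
    [-0.03,-0.135,-0.005],
    [-0.06,-0.165,-0.005],
    [-0.09,-0.195,-0.005],
    [-0.125,-0.21,-0.005],
    [-0.16,-0.21,-0.005],
    [-0.18,-0.21,-0.005],
    [-0.18,-0.21,-0.005],
  ],
  jaw=[0.005,0.005,0.005,0.005,0.005,0.005,0.005,0.005,0.005,0.005],
)

```text
t: 7.15
tcp_pos: [0.6171, -0.2142, 0.2523]
tool_rot: [0.111, 0.994, -0.0, -0.001]
ft_force: [-0.7, 0.4, -2.1]
gripper_width: 0.144
gripper_force: 30.0
```

```bash
python3 - <<'E'
from h import *
ctrl.grab_frame('wrist')
s=ctrl.sense(); print(s['t'],s['tcp_pos'],tyaw(s),s['qpos'].round(2))
p,d,c=shot('wrist','w2')
E
```

```text
7.2 [ 0.61542357 -0.21369796  0.25258115] 2.9182685578247165 [ 0.16  0.6   0.22  1.45 -0.14  1.11  1.76]
```

View pics/w2.png

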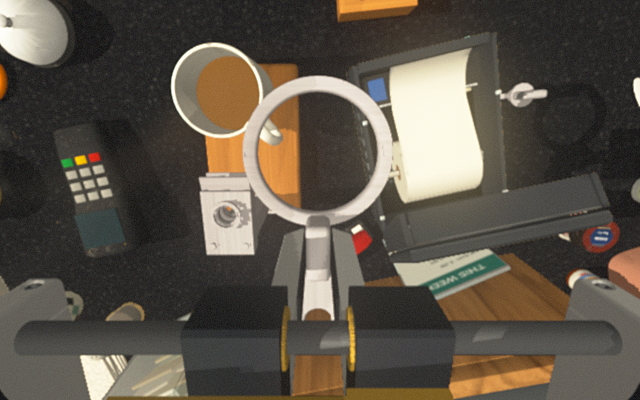

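The wrist view shows the fork at (228,217), with the washer hole near (230,214), and the held ring at (318,150). I'll fit both.

```bash
python3 - <<'E'
from h import *
p,d,c=load('wrist','w2'); X=cloud(c,d)
z=np.load('w2.npz'); T=R.from_quat(z['rot']).as_matrix(); tp=z['pos']
sub=np.zeros(d.shape,bool); sub[165:265,190:266]=1
Q=X[sub]; h,e=np.histogram(Q[:,2],bins=np.arange(.12,.175,.003)); print(dict(zip(e.round(3),h)))
M=sub&(abs(X[...,2]-.152)<.0045)
q=X[M]; print('strap',len(q),np.median(q[:,2]),cv2.minAreaRect((q[:,:2]*1e3).astype(np.float32)))
# colour edges: bright mask
m=np.zeros(d.shape,np.uint8); m[165:265,190:266]=((p.min(2)>110)&(p.max(2).astype(int)-p.min(2)<40))[165:265,190:266]
m=m&((X[...,2]>.14)&(X[...,2]<.17)).astype(np.uint8)
cs,_=cv2.findContours(m,cv2.RETR_EXTERNAL,cv2.CHAIN_APPROX_NONE); q=max(cs,key=cv2.contourArea)[:,0]
P=plane(c,q,.152)*1e3; r=cv2.minAreaRect(P[:,:2].astype(np.float32)); print('mask rect',r, cv2.boxPoints(cv2.minAreaRect(q)).round().tolist())
W=sub&(X[...,2]>.1555)&(X[...,2]<.165); q=X[W]; print('washer',len(q),[np.round(a*1e3,1) for a in cv2.minEnclosingCircle(q[:,:2].astype(np.float32))],np.median(q[:,2]))
ys,xs=np.where(sub&(p.max(2)<120)&(abs(X[...,0]-.611)<.014)&(abs(X[...,1]+.298)<.014)); print('dark',len(xs), (xs.mean(),ys.mean()) if len(xs) else 0)
# ring held
m=((p.min(2)>120)&(X[...,2]>.23)&(X[...,2]<.26)).astype(np.uint8)
rr=np.hypot(np.mgrid[:400,:640][1]-318,np.mgrid[:400,:640][0]-150); m[rr>80]=0
cs,h=cv2.findContours(m,cv2.RETR_CCOMP,cv2.CHAIN_APPROX_NONE)
print('armz',np.median(X[m>0][:,2]))
for a in cs:
    if cv2.contourArea(a)>5000:
        P=plane(c,a[:,0],tp[2]-.0035); ce,rad=cv2.minEnclosingCircle((P[:,:2]*1e3).astype(np.float32)); rel=T.T@(np.array([*ce,0])/1e3-np.array([*tp[:2],0])); print('ring',ce,rad,'tool',rel*1e3)
E
```

```text
{np.float64(0.12): np.int64(0), np.float64(0.123): np.int64(4), np.float64(0.126): np.int64(11), np.float64(0.129): np.int64(65), np.float64(0.132): np.int64(217), np.float64(0.135): np.int64(123), np.float64(0.138): np.int64(44), np.float64(0.141): np.int64(39), np.float64(0.144): np.int64(60), np.float64(0.147): np.int64(263), np.float64(0.15): np.int64(2281), np.float64(0.153): np.int64(751), np.float64(0.156): np.int64(276), np.float64(0.159): np.int64(69), np.float64(0.162): np.int64(0), np.float64(0.165): np.int64(0), np.float64(0.168): np.int64(0), np.float64(0.171): np.int64(0)}
strap 3286 0.15237488547736994 ((615.6903076171875, -298.6178283691406), (45.55720520019531, 76.14225769042969), 77.57135009765625)
mask rect ((615.4912719726562, -298.2369689941406), (45.95920944213867, 75.8895263671875), 77.49687957763672) [[199.0, 177.0], [249.0, 174.0], [254.0, 253.0], [204.0, 256.0]]Traceback (most recent call last):
  File "<stdin>", line 13, in <module>
TypeError: can't multiply sequence by non-int of type 'float'
```

```bash
python3 - <<'E'
from h import *
p,d,c=load('wrist','w2')
a=cv2.resize(p[170:265,185:270,::-1],None,fx=6,fy=6,interpolation=cv2.INTER_CUBIC); cv2.imwrite('pics/w2c.png',a)
E
```

```text
(no output)
```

View pics/w2c.png

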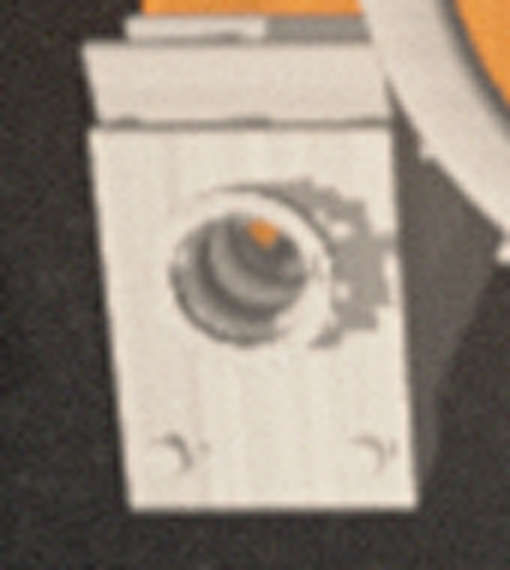

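The crop shows the fork strap with its lip toward the mug and the washer centred near crop (248,266), which is image (226.5,214.3).

```bash
python3 - <<'E'
from h import *
p,d,c=load('wrist','w2'); X=cloud(c,d)
z=np.load('w2.npz'); T=R.from_quat(z['rot']).as_matrix(); tp=z['pos']
print(plane(c,[[226.5,214.3],[224.5,214.5]],.158))
m=((p.min(2)>120)&(X[...,2]>.22)&(X[...,2]<.27)).astype(np.uint8)
v,u=np.mgrid[:400,:640]; m[np.hypot(u-318,v-150)>80]=0
cs,h=cv2.findContours(m,cv2.RETR_CCOMP,cv2.CHAIN_APPROX_NONE)
print('armz',np.median(X[m>0][:,2])-tp[2])
for a in cs:
    if cv2.contourArea(a)>5000:
        P=plane(c,a[:,0],tp[2]-.0035); ce,rad=cv2.minEnclosingCircle((P[:,:2]*1e3).astype(np.float32)); rel=T.T@(np.array([*ce,0])/1e3-np.array([*tp[:2],0])); print('ring',ce,rad,'tool',rel*1e3)
th=-.2176; uu=np.array([np.cos(th),np.sin(th)]); fh=np.array([.6137,-.298]); rib=fh-.057*uu
s=ctrl.sense(); print(s['tcp_pos'],'pre', tool([*(rib-.07*uu),.24],th+np.pi), 'in frame T',s['qpos'].round(2))
print(rib-.07*uu)
E
```

```text
[[ 0.61186499 -0.2959862   0.158     ]
 [ 0.61164758 -0.29780095  0.158     ]]
armz -0.0026954340222441475
ring (566.4566040039062, -201.3902587890625) 44.39070129394531 tool [50.47646589  1.15731077  0.17460881]
ring (564.6358032226562, -201.7958221435547) 35.6575813293457 tool [52.16221884  0.35856467  0.18083564]
[ 0.61464705 -0.21344614  0.25304576] pre (array([ 0.1091, -0.0834,  0.0135]), array([-0.0004, -0.0037, -0.0058])) in frame T [ 0.16  0.6   0.23  1.45 -0.14  1.11  1.76]
[ 0.48969486 -0.27058237]
```

Emit:
step_arm(
  rotation=[
    [0,0,-0.006],
    [0,0,-0.006],
    [0,0,-0.006],
    [0,0,-0.006],
    [0,0,-0.006],
    [0,0,-0.006],
    [0,0,-0.006],
    [0,0,-0.006],
    [0,0,-0.006],
    [0,0,-0.006],
  ],
  slide=[
    [0.025,-0.018,0],
    [0.055,-0.04,0],
    [0.085,-0.062,0],
    [0.109,-0.083,0.005],
    [0.109,-0.083,0.03],
    [0.109,-0.083,0.06],
    [0.109,-0.083,0.085],
    [0.109,-0.083,0.09],
    [0.109,-0.083,0.09],
    [0.109,-0.083,0.09],
  ],
  jaw=[0.005,0.005,0.005,0.005,0.005,0.005,0.005,0.005,0.005,0.005],
)

```text
t: 8.25
tcp_pos: [0.4922, -0.2701, 0.1657]
tool_rot: [0.108, 0.994, -0.0, 0.001]
ft_force: [-0.1, 0.0, -1.5]
gripper_width: 0.145
gripper_force: 30.0
```

```bash
python3 - <<'E'
from h import *
s=ctrl.sense(); print(s['t'],s['tcp_pos'],tyaw(s),s['ft_force'],s['torque'],s['gripper_width'])
th=-.2176; u=np.array([np.cos(th),np.sin(th)]); fh=np.array([.6132,-.298]); rib=fh-.057*u
print('to pre',tool([*(rib-.07*u),.147],th+np.pi))
p,d,c=shot('top','t3'); X=cloud(c,d); Q=X[140:260,300:420].reshape(-1,3); 
T=R.from_quat(s['tool_rot']).as_matrix()
l=(Q-s['tcp_pos'])@T; 
p2,d2,c2=shot('wrist','w3'); X=cloud(c2,d2); l=(X.reshape(-1,3)-s['tcp_pos'])@T
rr=np.hypot(l[:,0]-52,l[:,1]) if 0 else np.hypot(l[:,0]-.052,l[:,1]-.0005)
k=(rr>.037)&(rr<.041)&(abs(l[:,2])<.02); A=np.c_[l[k][:,:2],np.ones(k.sum())]; print('ring plane',k.sum(),np.linalg.lstsq(A,l[k][:,2],rcond=None)[0])
E
```

```text
8.25 [ 0.49224729 -0.2700615   0.16572913] 2.9255096750493275 [-0.14521569  0.04181349 -1.48384234] [-0.02769436  0.01254692 -0.0361663 ] 0.1447854361306107
to pre (array([ 0.0029, -0.0012,  0.0187]), array([-0.0006,  0.0016,  0.0015]))
ring plane 3157 [ 0.06754995  0.00047197 -0.00235439]
```

```bash
python3 - <<'E'
from h import *
def fit(tag,cx,cy,zlo,zhi):
    p,d,c=load('wrist',tag); z=np.load(tag+'.npz'); T=R.from_quat(z['rot']).as_matrix()
    l=(cloud(c,d).reshape(-1,3)-z['pos'])@T; rr=np.hypot(l[:,0]-cx,l[:,1]-cy)
    k=(rr>.037)&(rr<.041)&(l[:,2]>zlo)&(l[:,2]<zhi)&(d.ravel()>.05)
    for i in range(3):
        A=np.c_[l[k][:,:2]-[cx,cy],np.ones(k.sum())]; s=np.linalg.lstsq(A,l[k][:,2],rcond=None)[0]
        k=k&(abs(np.c_[l[:,:2]-[cx,cy],np.ones(len(l))]@s-l[:,2])<.003)
    print(tag,k.sum(),s)
fit('w1',.0525,-.001,.13,.16); fit('w2',.0515,.0007,-.01,.015); fit('w3',.0515,.0007,-.01,.02)
E
```

```text
w1 951 [-3.71916798e-03 -9.15974745e-06  1.44358914e-01]
w2 2874 [-0.00230069  0.00012555  0.00278105]
w3 2878 [-0.00198545  0.00036612  0.00276248]
```

Emit:
step_arm(
  rotation=[
    [0,0,0.0015],
    [0,0,0.0015],
    [0,0,0.0015],
    [0,0,0.0015],
    [0,0,0.0015],
    [0,0,0.0015],
    [0,0,0.0015],
    [0,0,0.0015],
    [0,0,0.0015],
    [0,0,0.0015],
  ],
  slide=[
    [0.003,-0.001,0.01],
    [0.003,-0.001,0.0185],
    [0.003,-0.001,0.0185],
    [0.003,-0.001,0.0185],
    [-0.005,-0.001,0.0185],
    [-0.011,-0.001,0.0185],
    [-0.011,-0.001,0.0185],
    [-0.011,-0.001,0.0185],
    [-0.011,-0.001,0.0185],
    [-0.011,-0.001,0.0185],
  ],
  jaw=[0.005,0.005,0.005,0.005,0.005,0.005,0.005,0.005,0.005,0.005],
)

```text
t: 9.35
tcp_pos: [0.5023, -0.2729, 0.146]
tool_rot: [0.109, 0.994, 0.0, -0.0]
ft_force: [-0.3, 0.1, -1.7]
gripper_width: 0.145
gripper_force: 30.0
```

```bash
cat > st.py <<'E'
from h import *
import sys
s=ctrl.sense(); print(s['t'],s['tcp_pos'].round(4),'yaw',round(tyaw(s),4),s['ft_force'].round(2),s['torque'].round(3),round(s['gripper_width'],4))
th=-.2176; u=np.array([np.cos(th),np.sin(th)]);n=np.array([-u[1],u[0]]); fh=np.array([.6132,-.298])
v=s['tcp_pos'][:2]-(fh-.057*u); print('stand-frame err of rib: u %.4f n %.4f'%(v@u,v@n))
if len(sys.argv)>1: print(tool(eval(sys.argv[1]),eval(sys.argv[2])))
E
python3 st.py
```

```text
9.35 [ 0.5023 -0.2729  0.146 ] yaw 2.9241 [-0.26  0.1  -1.68] [-0.027  0.002  0.023] 0.1455
stand-frame err of rib: u -0.0567 n 0.0005
```

Emit:
step_arm(
  rotation=[
    [0,0,0],
    [0,0,0],
    [0,0,0],
    [0,0,0],
    [0,0,0],
    [0,0,0],
    [0,0,0],
    [0,0,0],
    [0,0,0],
    [0,0,0],
  ],
  slide=[
    [-0.005,-0.0004,-0.0008],
    [-0.01,-0.0004,-0.0008],
    [-0.014,-0.0004,-0.0008],
    [-0.018,-0.0004,-0.0008],
    [-0.022,-0.0004,-0.0008],
    [-0.026,-0.0004,-0.0008],
    [-0.03,-0.0004,-0.0008],
    [-0.034,-0.0004,-0.0008],
    [-0.036,-0.0004,-0.0008],
    [-0.036,-0.0004,-0.0008],
  ],
  jaw=[0.005,0.005,0.005,0.005,0.005,0.005,0.005,0.005,0.005,0.005],
)

```text
t: 10.35
tcp_pos: [0.538, -0.2812, 0.1467]
tool_rot: [0.108, 0.994, -0.0, 0.0]
ft_force: [0.5, 0.1, -2.1]
gripper_width: 0.145
gripper_force: 30.0
```

```bash
python3 st.py
```

```text
10.35 [ 0.538  -0.2812  0.1467] yaw 2.9244 [ 0.51  0.11 -2.12] [-0.005 -0.037  0.014] 0.1446
stand-frame err of rib: u -0.0201 n 0.0002
```

Emit:
step_arm(
  rotation=[
    [0,0,0],
    [0,0,0],
    [0,0,0],
    [0,0,0],
    [0,0,0],
    [0,0,0],
    [0,0,0],
    [0,0,0],
    [0,0,0],
    [0,0,0],
  ],
  slide=[
    [-0.003,0,0],
    [-0.006,0,0],
    [-0.009,0,0],
    [-0.012,0,0],
    [-0.014,0,0],
    [-0.016,0,0],
    [-0.017,0,0],
    [-0.018,0,0],
    [-0.018,0,0],
    [-0.018,0,0],
  ],
  jaw=[0.005,0.005,0.005,0.005,0.005,0.005,0.005,0.005,0.005,0.005],
)

```text
t: 11.35
tcp_pos: [0.5552, -0.285, 0.1468]
tool_rot: [0.108, 0.994, 0.0, 0.0]
ft_force: [0.0, -0.1, -1.5]
gripper_width: 0.15
gripper_force: 30.0
```

```bash
python3 st.py
```

```text
11.35 [ 0.5552 -0.285   0.1468] yaw 2.9243 [ 0.04 -0.08 -1.52] [-0.009  0.035 -0.009] 0.1496
stand-frame err of rib: u -0.0024 n 0.0002
```

Still free. I'll creep on until the end wall is felt.

Emit:
step_arm(
  rotation=[
    [0,0,0],
    [0,0,0],
    [0,0,0],
    [0,0,0],
    [0,0,0],
    [0,0,0],
    [0,0,0],
    [0,0,0],
    [0,0,0],
    [0,0,0],
  ],
  slide=[
    [-0.0005,0,0],
    [-0.001,0,0],
    [-0.0015,0,0],
    [-0.002,0,0],
    [-0.0025,0,0],
    [-0.003,0,0],
    [-0.0035,0,0],
    [-0.004,0,0],
    [-0.004,0,0],
    [-0.004,0,0],
  ],
  jaw=[0.005,0.005,0.005,0.005,0.005,0.005,0.005,0.005,0.005,0.005],
)

```text
t: 12.35
tcp_pos: [0.557, -0.2854, 0.1464]
tool_rot: [0.109, 0.994, 0.001, -0.002]
ft_force: [-5.6, 2.1, 1.2]
gripper_width: 0.144
gripper_force: 30.0
```

```bash
python3 st.py
```

```text
12.35 [ 0.557  -0.2854  0.1464] yaw 2.9238 [-5.58  2.06  1.24] [ 0.319  1.283 -0.014] 0.1438
stand-frame err of rib: u -0.0006 n 0.0002
```

Emit:
step_arm(
  rotation=[
    [0,0,0],
    [0,0,0],
    [0,0,0],
    [0,0,0],
    [0,0,0],
    [0,0,0],
    [0,0,0],
    [0,0,0],
    [0,0,0],
    [0,0,0],
  ],
  slide=[
    [0.0008,0,0.0005],
    [0.0012,0,0.0008],
    [0.0012,0,0.0008],
    [0.0012,0,0.0008],
    [0.0012,0,0.0008],
    [0.0012,0,0.0008],
    [0.0012,0,-0.005],
    [0.0012,0,-0.02],
    [0.0012,0,-0.045],
    [0.0012,0,-0.08],
  ],
  jaw=[0.005,0.005,0.005,0.015,0.025,0.04,0.04,0.04,0.04,0.04],
)

```text
t: 13.35
tcp_pos: [0.5574, -0.2851, 0.2267]
tool_rot: [0.108, 0.994, 0.0, -0.001]
ft_force: [0.3, -0.7, 0.3]
gripper_width: 0.423
gripper_force: 0.0
```

```bash
python3 st.py
```

```text
13.35 [ 0.5574 -0.2851  0.2267] yaw 2.9243 [ 0.29 -0.7   0.31] [ 0.002 -0.023  0.03 ] 0.4233
stand-frame err of rib: u -0.0003 n 0.0005
```

Emit:
step_arm(
  rotation=[
    [0,0,0],
    [0,0,0],
    [0,0,0],
    [0,0,0],
    [0,0,0],
    [0,0,0],
    [0,0,0],
    [0,0,0],
    [0,0,0],
    [0,0,0],
  ],
  slide=[
    [-0.01,0,-0.02],
    [-0.03,0,-0.025],
    [-0.05,0,-0.025],
    [-0.05,0,-0.025],
    [-0.05,0,-0.025],
    [-0.05,0,-0.025],
    [-0.05,0,-0.025],
    [-0.05,0,-0.025],
    [-0.05,0,-0.025],
    [-0.05,0,-0.025],
  ],
  jaw=[0.06,0.06,0.06,0.06,0.06,0.06,0.06,0.06,0.06,0.06],
)

```text
t: 14.35
tcp_pos: [0.6067, -0.2964, 0.2519]
tool_rot: [0.108, 0.994, 0.0, 0.0]
ft_force: [-0.6, -0.6, -0.9]
gripper_width: 0.636
gripper_force: 0.0
```

```bash
python3 - <<'E'
from h import *
p,d,c=shot('wrist','w4'); K=c
px=proj(c,[[.6132,-.298,.158]])[0]; print(px)
x,y=px.astype(int); a=cv2.resize(p[max(0,y-110):y+50,max(0,x-80):x+80,::-1],None,fx=3.7,fy=3.7,interpolation=cv2.INTER_CUBIC); cv2.imwrite('pics/w4c.png',a); print(x,y,ctrl.sense()['tcp_pos'])
E
```

```text
[316.09677555 205.67925878]
316 205 [ 0.60668577 -0.29635852  0.25180445]
```

View pics/w4c.png

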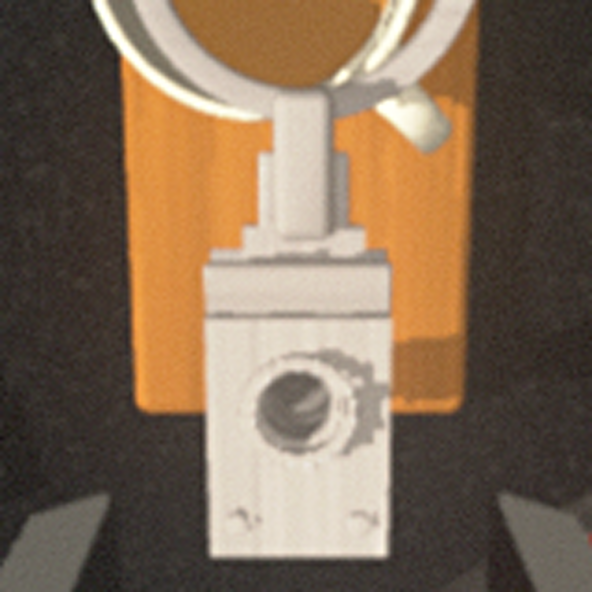

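Image row 204, column 317 is the washer centre. The tongue is in the channel and the rib sits close behind the lip, so the arm is home. Next I'll locate the thumbscrew.

```bash
python3 - <<'E'
from h import *
p,d,c=load('wrist','w4'); q=plane(c,[[317.1,204.2]],.158)[0]; print('washer',q)
p,d,c=load('top','top0'); X=cloud(c,d)
M=np.zeros(d.shape,bool); M[225:258,268:312]=1
q=X[M&(X[...,2]>.033)&(X[...,2]<.043)]; print('block',cv2.minAreaRect((q[:,:2]*1e3).astype(np.float32)))
q=X[M&(X[...,2]>.05)&(X[...,2]<.08)]; print('head',len(q),q.mean(0),cv2.minAreaRect((q[:,:2]*1e3).astype(np.float32)))
P=q.mean(0); s=ctrl.sense(); print(s['tcp_pos'],tool([P[0]+.015,P[1],.2],np.pi-.21))
print(np.hypot(*P[:2]))
E
```

```text
washer [ 0.61204436 -0.2968266   0.158     ]
block ((429.6742858886719, -105.6680679321289), (84.44109344482422, 48.6263313293457), 82.45977783203125)
head 38 [ 0.4259799  -0.12634257  0.06506193] ((426.40228271484375, -126.04423522949219), (23.540454864501953, 8.68539810180664), 8.541961669921875)
[ 0.60668577 -0.29635852  0.25180445] (array([0.1985, 0.1303, 0.0518]), array([ 0.0001, -0.    , -0.0074]))
0.44432118590758735
```

Emit:
step_arm(
  rotation=[
    [0,0,0],
    [0,0,-0.08],
    [0,0,-0.16],
    [0,0,-0.24],
    [0,0,-0.32],
    [0,0,-0.366],
    [0,0,-0.366],
    [0,0,-0.366],
    [0,0,-0.366],
    [0,0,-0.366],
  ],
  slide=[
    [0.025,0.017,0],
    [0.055,0.036,0],
    [0.088,0.058,0],
    [0.122,0.08,0.01],
    [0.155,0.1,0.02],
    [0.185,0.121,0.03],
    [0.1985,0.13,0.045],
    [0.1985,0.13,0.052],
    [0.1985,0.13,0.052],
    [0.1985,0.13,0.052],
  ],
  jaw=[0.05,0.05,0.05,0.05,0.05,0.05,0.05,0.05,0.05,0.05],
)

```text
t: 15.4
tcp_pos: [0.4424, -0.1278, 0.2001]
tool_rot: [-0.074, 0.997, -0.0, 0.001]
ft_force: [0.9, -0.1, 0.1]
gripper_width: 0.53
gripper_force: 0.0
```

```bash
python3 - <<'E'
from h import *
ctrl.grab_frame('wrist')
s=ctrl.sense(); print(s['t'],s['tcp_pos'],tyaw(s),s['qpos'].round(2))
p,d,c=shot('wrist','w5'); X=cloud(c,d)
M=(np.hypot(X[...,0]-.427,X[...,1]+.1255)<.025)
for lo,hi in((.035,.048),(.05,.075),(.06,.072)):
    q=X[M&(X[...,2]>lo)&(X[...,2]<hi)]; print(lo,len(q),q.mean(0).round(4),q[:,2].max(),cv2.minAreaRect((q[:,:2]*1e3).astype(np.float32)))
px=proj(c,[[.427,-.1255,.05]])[0].astype(int); print(px); x,y=px
B=np.hypot(X[...,0]-.43,X[...,1]+.106)<.06; q=X[B&(abs(X[...,2]-.038)<.004)]; print('block',cv2.minAreaRect((q[:,:2]*1e3).astype(np.float32)),np.median(q[:,2]))
cv2.imwrite('pics/w5c.png',cv2.resize(p[y-60:y+60,x-70:x+70,::-1],None,fx=4.5,fy=4.5,interpolation=cv2.INTER_CUBIC))
E
```

```text
15.45 [ 0.44239384 -0.12785849  0.20019623] -2.994241328208751 [ 0.13  0.37  0.12  2.04 -0.07  0.74  2.01]
0.035 1374 [ 0.4257 -0.1249  0.0394] 0.046285101098541614 ((427.1032409667969, -123.82862854003906), (46.57380676269531, 48.033790588378906), 82.57308197021484)
0.05 238 [ 0.4255 -0.1252  0.0651] 0.06837672120181765 ((426.55364990234375, -124.8440170288086), (25.785314559936523, 8.232027053833008), 8.381425857543945)
0.06 225 [ 0.4261 -0.1251  0.0658] 0.06837672120181765 ((426.56488037109375, -124.91517639160156), (25.789318084716797, 8.071483612060547), 8.456011772155762)
[321 169]
block ((429.5243225097656, -105.14923095703125), (84.24642944335938, 48.18495178222656), 82.56539916992188) 0.0386326959914281
```

View pics/w5c.png

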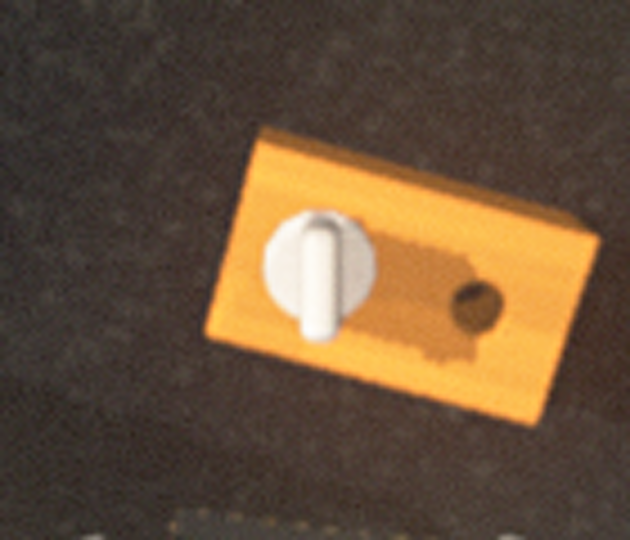

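The crop shows the thumbscrew in the left bore, upright, with its paddle vertical in the image and so aligned with the tool's x.

Emit:
step_arm(
  rotation=[
    [0,0,0],
    [0,0,0],
    [0,0,0],
    [0,0,0],
    [0,0,0],
    [0,0,0],
    [0,0,0],
    [0,0,0],
    [0,0,0],
    [0,0,0],
  ],
  slide=[
    [0.0152,0.0053,0.02],
    [0.0152,0.0053,0.05],
    [0.0152,0.0053,0.08],
    [0.0152,0.0053,0.11],
    [0.0152,0.0053,0.135],
    [0.0152,0.0053,0.147],
    [0.0152,0.0053,0.152],
    [0.0152,0.0053,0.1545],
    [0.0152,0.0053,0.1545],
    [0.0152,0.0053,0.1545],
  ],
  jaw=[0.05,0.05,0.05,0.05,0.05,0.05,0.05,0.05,0.05,0.05],
)

```text
t: 16.5
tcp_pos: [0.4259, -0.1239, 0.0459]
tool_rot: [-0.074, 0.997, -0.0, 0.001]
ft_force: [0.6, 0.5, 0.0]
gripper_width: 0.531
gripper_force: 0.0
```

```bash
python3 st.py "[.4266,-.1249,.0445]" "np.pi+.1475"
```

```text
16.5 [ 0.4259 -0.1239  0.0459] yaw -2.993 [0.58 0.49 0.05] [-0.01   0.019  0.024] 0.5314
stand-frame err of rib: u -0.1635 n 0.1296
(array([-0.0006, -0.0011,  0.0014]), array([-0.0006,  0.0014,  0.0011]))
```

Emit:
step_arm(
  rotation=[
    [0,0,0],
    [0,0,0],
    [0,0,0],
    [0,0,0],
    [0,0,0],
    [0,0,0],
    [0,0,0],
    [0,0,0],
    [0,0,0],
    [0,0,0],
  ],
  slide=[
    [-0.0006,-0.001,0.0015],
    [-0.0006,-0.001,0.0015],
    [-0.0006,-0.001,0.0015],
    [-0.0006,-0.001,0.0015],
    [-0.0006,-0.001,0.0015],
    [-0.0006,-0.001,0.0015],
    [-0.0006,-0.001,0.0015],
    [-0.0006,-0.001,0.0015],
    [-0.0006,-0.001,0.0015],
    [-0.0006,-0.001,0.0015],
  ],
  jaw=[0.04,0.02,0.01,0.004,0.0,0.0,0.0,0.0,0.0,0.0],
)

```text
t: 17.5
tcp_pos: [0.4259, -0.1246, 0.0438]
tool_rot: [-0.074, 0.997, -0.0, 0.0]
ft_force: [-0.0, -0.4, 1.4]
gripper_width: 0.089
gripper_force: 30.0
```

```bash
python3 st.py
```

```text
17.5 [ 0.4259 -0.1246  0.0438] yaw -2.9929 [-0.05 -0.39  1.44] [-0.039  0.023  0.024] 0.089
stand-frame err of rib: u -0.1633 n 0.1289
```

Emit:
step_arm(
  rotation=[
    [0,0,0],
    [0,0,0],
    [0,0,0],
    [0,0,0],
    [0,0,0],
    [0,0,0],
    [0,0,-0.05],
    [0,0,-0.12],
    [0,0,-0.19],
    [0,0,-0.26],
  ],
  slide=[
    [0,0,-0.01],
    [0,0,-0.025],
    [0,0,-0.05],
    [0,0,-0.085],
    [0,0,-0.12],
    [0,0,-0.155],
    [-0.01,-0.015,-0.185],
    [-0.025,-0.035,-0.205],
    [-0.045,-0.06,-0.216],
    [-0.07,-0.09,-0.216],
  ],
  jaw=[0,0,0,0,0,0,0,0,0,0],
)

```text
t: 18.5
tcp_pos: [0.5095, -0.2035, 0.2627]
tool_rot: [-0.205, 0.979, -0.001, 0.002]
ft_force: [0.7, -0.3, -0.8]
gripper_width: 0.093
gripper_force: 30.0
```

```bash
python3 st.py "[.6125,-.2975,.26]" "np.pi+.632"
```

```text
18.5 [ 0.5095 -0.2035  0.2627] yaw -2.7291 [ 0.7  -0.31 -0.84] [ 0.057 -0.062 -0.003] 0.0931
stand-frame err of rib: u -0.0647 n 0.0698
(array([-0.0567, -0.1274,  0.0031]), array([-0.0023,  0.0027, -0.2195]))
```

Emit:
step_arm(
  rotation=[
    [0,0,-0.05],
    [0,0,-0.1],
    [0,0,-0.15],
    [0,0,-0.2],
    [0,0,-0.22],
    [0,0,-0.22],
    [0,0,-0.22],
    [0,0,-0.22],
    [0,0,-0.22],
    [0,0,-0.22],
  ],
  slide=[
    [-0.01,-0.025,0],
    [-0.023,-0.055,0],
    [-0.038,-0.087,0],
    [-0.05,-0.115,0],
    [-0.056,-0.127,0],
    [-0.056,-0.127,0],
    [-0.056,-0.127,0],
    [-0.056,-0.127,0],
    [-0.056,-0.127,0],
    [-0.056,-0.127,0],
  ],
  jaw=[0,0,0,0,0,0,0,0,0,0],
)

```text
t: 19.5
tcp_pos: [0.61, -0.2969, 0.2602]
tool_rot: [-0.309, 0.951, -0.0, 0.0]
ft_force: [-1.1, -0.6, -1.0]
gripper_width: 0.093
gripper_force: 30.0
```

```bash
python3 st.py "[.6125,-.2975,.26]" "np.pi+.632"; python3 - <<'E'
from h import *
p,d,c=shot('wrist','w6'); 
cv2.imwrite('pics/w6.png',p[:,:,::-1])
E
```

```text
19.5 [ 0.61   -0.2969  0.2602] yaw -2.5125 [-1.08 -0.62 -0.98] [0.058 0.035 0.015] 0.0927
stand-frame err of rib: u 0.0537 n 0.0004
(array([-0.0016, -0.0019,  0.0002]), array([-0.0001,  0.0001, -0.0029]))
```

View pics/w6.png

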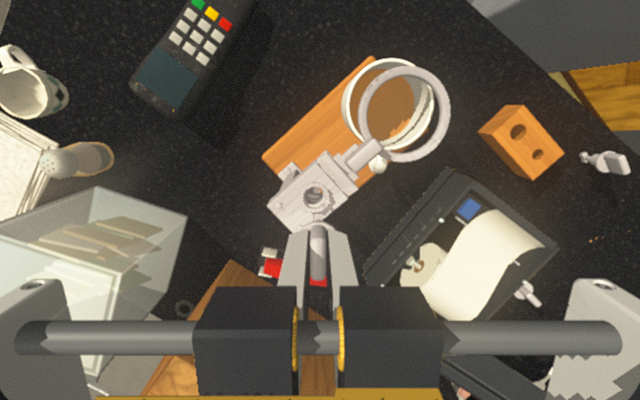

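The view shows the screw in the jaws at (318,240) and the washer just beyond it at (317,195). I'll use this second bearing to refine the hole.

```bash
python3 - <<'E'
from h import *
for tag,(x,y) in (('w4',(317,204)),('w6',(317,195))):
    p,d,c=load('wrist',tag); g=cv2.cvtColor(p,cv2.COLOR_RGB2GRAY)
    w=g[y-22:y+23,x-22:x+23]; m=(w<115).astype(np.uint8)
    n,l,st,ce=cv2.connectedComponentsWithStats(m); k=min(range(1,n),key=lambda i:np.hypot(*(ce[i]-22)) if st[i,4]>40 else 99)
    q=cv2.findContours((l==k).astype(np.uint8),cv2.RETR_EXTERNAL,cv2.CHAIN_APPROX_NONE)[0][0]
    e=cv2.fitEllipse(q); print(tag,e,st[k,4])
    X=cloud(c,d); M=np.zeros(d.shape,bool); M[y-22:y+23,x-22:x+23]=1; M&=(X[...,2]>.1555)&(X[...,2]<.163)
    P=X[M]; print('washer depth',len(P),cv2.fitEllipse((P[:,:2]*1e3).astype(np.float32)), (P[:,:2].min(0)+P[:,:2].max(0))/2)
    up=cv2.resize(cv2.GaussianBlur(g,(0,0),.8)[y-25:y+26,x-25:x+26],None,fx=6,fy=6,interpolation=cv2.INTER_CUBIC)
    H=cv2.HoughCircles(up,cv2.HOUGH_GRADIENT,1.5,40,param1=80,param2=30,minRadius=40,maxRadius=130)
    if H is not None:
        for h in H[0][:4]:
            uv=[(h[0]+.5)/6-.5+x-25,(h[1]+.5)/6-.5+y-25]; print('hough',np.round(uv,1),h[2]/6,plane(c,[uv],.158)[0],plane(c,[uv],.152)[0])
E
```

```text
w4 ((20.02832794189453, 21.93828773498535), (13.952215194702148, 16.10665512084961), 2.2553892135620117) 146
washer depth 345 ((613.5665283203125, -298.8897705078125), (24.929800033569336, 25.087810516357422), 72.47020721435547) [ 0.61377272 -0.29897682]
hough [315.5 204. ] 8.941667 [ 0.61212648 -0.29908707  0.158     ] [ 0.61392926 -0.29952161  0.152     ]
w6 ((14.839133262634277, 22.72928237915039), (8.456260681152344, 13.242256164550781), 179.02871704101562) 52
washer depth 333 ((613.1995239257812, -298.4161071777344), (25.036226272583008, 25.07745933532715), 111.01301574707031) [ 0.61329935 -0.29839069]
```

```bash
python3 st.py "[.6128,-.2987,.206]" "np.pi+.632"
```

```text
19.55 [ 0.6101 -0.2971  0.2602] yaw -2.5126 [0.51 0.29 0.1 ] [ 0.082 -0.027 -0.   ] 0.0912
stand-frame err of rib: u 0.0538 n 0.0002
(array([-0.0012, -0.0029,  0.0542]), array([-0.0002,  0.0001, -0.003 ]))
```

Emit:
step_arm(
  rotation=[
    [0,0,0],
    [0,0,0],
    [0,0,0],
    [0,0,0],
    [0,0,0],
    [0,0,0],
    [0,0,0],
    [0,0,0],
    [0,0,0],
    [0,0,0],
  ],
  slide=[
    [-0.0012,-0.003,0.01],
    [-0.0012,-0.003,0.025],
    [-0.0012,-0.003,0.04],
    [-0.0012,-0.003,0.05],
    [-0.0012,-0.003,0.052],
    [-0.0012,-0.003,0.052],
    [-0.0012,-0.003,0.052],
    [-0.0012,-0.003,0.052],
    [-0.0012,-0.003,0.052],
    [-0.0012,-0.003,0.052],
  ],
  jaw=[0,0,0,0,0,0,0,0,0,0],
)

```text
t: 20.55
tcp_pos: [0.6132, -0.2993, 0.2082]
tool_rot: [-0.309, 0.951, -0.0, 0.0]
ft_force: [-0.4, 0.0, 0.0]
gripper_width: 0.093
gripper_force: 30.0
```

```bash
python3 st.py "[.6128,-.2987,.174]" "np.pi+.632"
```

```text
20.55 [ 0.6132 -0.2993  0.2082] yaw -2.5129 [-0.37  0.04  0.02] [0.077 0.074 0.018] 0.0933
stand-frame err of rib: u 0.0573 n -0.0012
(array([-0.    ,  0.0007,  0.0342]), array([-0.0005,  0.0003, -0.0033]))
```

Emit:
step_arm(
  rotation=[
    [0,0,0],
    [0,0,0],
    [0,0,0],
    [0,0,0],
    [0,0,0],
    [0,0,0],
    [0,0,0],
    [0,0,0],
    [0,0,0],
    [0,0,0],
  ],
  slide=[
    [0,0.0006,0],
    [0,0.0006,0.004],
    [0,0.0006,0.008],
    [0,0.0006,0.012],
    [0,0.0006,0.016],
    [0,0.0006,0.02],
    [0,0.0006,0.0235],
    [0,0.0006,0.027],
    [0,0.0006,0.03],
    [0,0.0006,0.031],
  ],
  jaw=[0,0,0,0,0,0,0,0,0,0],
)

```text
t: 21.55
tcp_pos: [0.6125, -0.2986, 0.1763]
tool_rot: [-0.309, 0.951, 0.0, -0.0]
ft_force: [0.8, 0.2, 0.0]
gripper_width: 0.095
gripper_force: 30.0
```

```bash
python3 st.py "[.6128,-.2987,.174]" "np.pi+.632"
```

```text
21.55 [ 0.6125 -0.2986  0.1763] yaw -2.5129 [0.78 0.16 0.04] [0.089 0.019 0.002] 0.0947
stand-frame err of rib: u 0.0565 n -0.0008
(array([-0.0002, -0.0002,  0.0023]), array([ 0.0005, -0.0003, -0.0033]))
```

Emit:
step_arm(
  rotation=[
    [0,0,0],
    [0,0,0],
    [0,0,0],
    [0,0,0],
    [0,0,0],
    [0,0,0],
    [0,0,0],
    [0,0,0],
    [0,0,0],
    [0,0,0],
  ],
  slide=[
    [0,0,0.001],
    [0,0,0.002],
    [0,0,0.003],
    [0,0,0.0035],
    [0,0,0.004],
    [0,0,0.0045],
    [0,0,0.005],
    [0,0,0.005],
    [0,0,0.005],
    [0,0,0.005],
  ],
  jaw=[0,0,0,0,0,0,0,0,0,0],
)

```text
t: 22.55
tcp_pos: [0.6128, -0.2988, 0.1727]
tool_rot: [-0.309, 0.951, -0.0, 0.0]
ft_force: [-1.6, 1.3, 5.5]
gripper_width: 0.091
gripper_force: 30.0
```

```bash
python3 st.py
```

```text
22.55 [ 0.6128 -0.2988  0.1727] yaw -2.513 [-1.57  1.32  5.54] [ 0.324  0.436 -0.017] 0.0913
stand-frame err of rib: u 0.0568 n -0.0009
```

On the plate at the expected height. Now the search sweep, clockwise.

Emit:
step_arm(
  rotation=[
    [0,0,0.04],
    [0,0,0.08],
    [0,0,0.12],
    [0,0,0.16],
    [0,0,0.2],
    [0,0,0.24],
    [0,0,0.28],
    [0,0,0.32],
    [0,0,0.35],
    [0,0,0.35],
  ],
  slide=[
    [0,0,0],
    [0,0,0],
    [0,0,0],
    [0,0,0],
    [0,0,0],
    [0,0,0],
    [0,0,0],
    [0,0,0],
    [0,0,0],
    [0,0,0],
  ],
  jaw=[0,0,0,0,0,0,0,0,0,0],
)

```text
t: 23.55
tcp_pos: [0.6134, -0.299, 0.1727]
tool_rot: [-0.139, 0.99, -0.001, 0.001]
ft_force: [0.4, 0.1, 6.0]
gripper_width: 0.093
gripper_force: 30.0
```

```bash
python3 st.py
```

```text
23.55 [ 0.6134 -0.299   0.1727] yaw -2.8634 [0.43 0.1  5.98] [0.111 0.066 0.025] 0.0928
stand-frame err of rib: u 0.0574 n -0.0009
```

Emit:
step_arm(
  rotation=[
    [0,0,0.04],
    [0,0,0.08],
    [0,0,0.12],
    [0,0,0.16],
    [0,0,0.2],
    [0,0,0.24],
    [0,0,0.28],
    [0,0,0.32],
    [0,0,0.35],
    [0,0,0.35],
  ],
  slide=[
    [0.0004,0.0004,0],
    [0.0004,0.0004,0],
    [0.0004,0.0004,0],
    [0.0004,0.0004,0],
    [0.0004,0.0004,0],
    [0.0004,0.0004,0],
    [0.0004,0.0004,0],
    [0.0004,0.0004,0],
    [0.0004,0.0004,0],
    [0.0004,0.0004,0],
  ],
  jaw=[0,0,0,0,0,0,0,0,0,0],
)

```text
t: 24.55
tcp_pos: [0.6131, -0.2987, 0.1727]
tool_rot: [0.036, 0.999, -0.0, 0.001]
ft_force: [0.0, 0.3, 5.3]
gripper_width: 0.091
gripper_force: 30.0
```

```bash
python3 st.py
```

```text
24.55 [ 0.6131 -0.2987  0.1727] yaw 3.0699 [0.05 0.31 5.31] [ 0.012 -0.029  0.052] 0.0913
stand-frame err of rib: u 0.0570 n -0.0007
```

Emit:
step_arm(
  rotation=[
    [0,0,0.04],
    [0,0,0.08],
    [0,0,0.12],
    [0,0,0.16],
    [0,0,0.2],
    [0,0,0.24],
    [0,0,0.28],
    [0,0,0.32],
    [0,0,0.35],
    [0,0,0.35],
  ],
  slide=[
    [0.0003,0.0004,0],
    [0.0003,0.0004,0],
    [0.0003,0.0004,0],
    [0.0003,0.0004,0],
    [0.0003,0.0004,0],
    [0.0003,0.0004,0],
    [0.0003,0.0004,0],
    [0.0003,0.0004,0],
    [0.0003,0.0004,0],
    [0.0003,0.0004,0],
  ],
  jaw=[0,0,0,0,0,0,0,0,0,0],
)

```text
t: 25.55
tcp_pos: [0.6127, -0.2983, 0.1725]
tool_rot: [0.209, 0.978, -0.0, 0.001]
ft_force: [0.6, 0.3, 5.4]
gripper_width: 0.091
gripper_force: 30.0
```

```bash
python3 st.py
```

```text
25.55 [ 0.6127 -0.2983  0.1725] yaw 2.7198 [0.56 0.27 5.37] [ 0.04  -0.038  0.029] 0.0913
stand-frame err of rib: u 0.0566 n -0.0004
```

Emit:
step_arm(
  rotation=[
    [0,0,0.04],
    [0,0,0.08],
    [0,0,0.12],
    [0,0,0.16],
    [0,0,0.2],
    [0,0,0.24],
    [0,0,0.28],
    [0,0,0.32],
    [0,0,0.35],
    [0,0,0.35],
  ],
  slide=[
    [0,0,0],
    [0,0,0],
    [0,0,0],
    [0,0,0],
    [0,0,0],
    [0,0,0],
    [0,0,0],
    [0,0,0],
    [0,0,0],
    [0,0,0],
  ],
  jaw=[0,0,0,0,0,0,0,0,0,0],
)

```text
t: 26.55
tcp_pos: [0.6125, -0.2978, 0.172]
tool_rot: [0.376, 0.927, 0.0, 0.0]
ft_force: [0.7, 0.9, 3.6]
gripper_width: 0.094
gripper_force: 30.0
```

```bash
python3 st.py
```

```text
26.55 [ 0.6125 -0.2978  0.172 ] yaw 2.3704 [0.73 0.92 3.58] [ 0.078 -0.264  0.001] 0.094
stand-frame err of rib: u 0.0563 n 0.0001
```

Emit:
step_arm(
  rotation=[
    [0,0,0.03],
    [0,0,0.06],
    [0,0,0.09],
    [0,0,0.12],
    [0,0,0.15],
    [0,0,0.18],
    [0,0,0.2],
    [0,0,0.2],
    [0,0,0.2],
    [0,0,0.2],
  ],
  slide=[
    [0,0,0.0005],
    [0,0,0.0005],
    [0,0,0.0005],
    [0,0,0.0005],
    [0,0,0.0005],
    [0,0,0.0005],
    [0,0,0.0005],
    [0,0,0.0005],
    [0,0,0.0005],
    [0,0,0.0005],
  ],
  jaw=[0,0,0,0,0,0,0,0,0,0],
)

```text
t: 27.55
tcp_pos: [0.6116, -0.298, 0.1711]
tool_rot: [0.467, 0.884, -0.0, -0.0]
ft_force: [0.4, 0.1, -0.4]
gripper_width: 0.094
gripper_force: 30.0
```

```bash
python3 st.py
```

```text
27.55 [ 0.6116 -0.298   0.1711] yaw 2.1703 [ 0.39  0.15 -0.35] [-0.121 -0.137  0.025] 0.0942
stand-frame err of rib: u 0.0555 n -0.0004
```

Force went to zero, so it dropped into the slot. I'll push down now.

Emit:
step_arm(
  rotation=[
    [0,0,0],
    [0,0,0],
    [0,0,0],
    [0,0,0],
    [0,0,0],
    [0,0,0],
    [0,0,0],
    [0,0,0],
    [0,0,0],
    [0,0,0],
  ],
  slide=[
    [0,0,0.0005],
    [0,0,0.001],
    [0,0,0.0015],
    [0,0,0.002],
    [0,0,0.0025],
    [0,0,0.003],
    [0,0,0.0035],
    [0,0,0.004],
    [0,0,0.0045],
    [0,0,0.005],
  ],
  jaw=[0,0,0,0,0,0,0,0,0,0],
)

```text
t: 28.55
tcp_pos: [0.6119, -0.298, 0.1662]
tool_rot: [0.467, 0.884, 0.0, -0.0]
ft_force: [0.4, -0.6, -0.7]
gripper_width: 0.091
gripper_force: 30.0
```

```bash
python3 st.py
```

```text
28.55 [ 0.6119 -0.298   0.1662] yaw 2.1702 [ 0.42 -0.56 -0.73] [-0.099 -0.018 -0.003] 0.0908
stand-frame err of rib: u 0.0557 n -0.0003
```

Emit:
step_arm(
  rotation=[
    [0,0,0],
    [0,0,0],
    [0,0,0],
    [0,0,0],
    [0,0,0],
    [0,0,0],
    [0,0,0],
    [0,0,0],
    [0,0,0],
    [0,0,0],
  ],
  slide=[
    [0,0,0.001],
    [0,0,0.002],
    [0,0,0.003],
    [0,0,0.004],
    [0,0,0.005],
    [0,0,0.006],
    [0,0,0.007],
    [0,0,0.0075],
    [0,0,0.0075],
    [0,0,0.0075],
  ],
  jaw=[0,0,0,0,0,0,0,0,0,0],
)

```text
t: 29.55
tcp_pos: [0.6119, -0.298, 0.1594]
tool_rot: [0.467, 0.884, 0.0, 0.0]
ft_force: [-1.1, 1.2, 6.4]
gripper_width: 0.093
gripper_force: 30.0
```

```bash
python3 st.py
```

```text
29.55 [ 0.6119 -0.298   0.1594] yaw 2.1703 [-1.13  1.2   6.39] [ 0.18   0.432 -0.013] 0.0929
stand-frame err of rib: u 0.0558 n -0.0003
```

Emit:
step_arm(
  rotation=[
    [0,0,0.06],
    [0,0,0.14],
    [0,0,0.22],
    [0,0,0.3],
    [0,0,0.38],
    [0,0,0.46],
    [0,0,0.54],
    [0,0,0.62],
    [0,0,0.7],
    [0,0,0.75],
  ],
  slide=[
    [0,0,0],
    [0,0,0],
    [0,0,0],
    [0,0,0],
    [0,0,0],
    [0,0,0],
    [0,0,0],
    [0,0,0],
    [0,0,0],
    [0,0,0],
  ],
  jaw=[0,0,0,0,0,0,0,0,0,0],
)

```text
t: 30.55
tcp_pos: [0.6129, -0.2985, 0.1597]
tool_rot: [0.759, 0.651, 0.0, 0.001]
ft_force: [0.3, 0.5, 5.8]
gripper_width: 0.089
gripper_force: 30.0
```

```bash
python3 st.py; python3 -c "
from h import *; print(ctrl.sense()['qpos'].round(2))"
```

```text
30.55 [ 0.6129 -0.2985  0.1597] yaw 1.4179 [0.3  0.46 5.77] [0.021 0.034 0.013] 0.0894
stand-frame err of rib: u 0.0568 n -0.0006
[ 0.06  0.81  0.67  1.48 -0.55  1.04  0.7 ]
```

Emit:
step_arm(
  rotation=[
    [0,0,0.07],
    [0,0,0.14],
    [0,0,0.21],
    [0,0,0.28],
    [0,0,0.35],
    [0,0,0.42],
    [0,0,0.48],
    [0,0,0.54],
    [0,0,0.58],
    [0,0,0.6],
  ],
  slide=[
    [0,0,0],
    [0,0,0],
    [0,0,0],
    [0,0,0],
    [0,0,0],
    [0,0,0],
    [0,0,0],
    [0,0,0],
    [0,0,0],
    [0,0,0],
  ],
  jaw=[0,0,0,0,0,0,0,0,0,0],
)

```text
t: 31.55
tcp_pos: [0.6129, -0.2986, 0.1597]
tool_rot: [0.917, 0.398, 0.001, 0.001]
ft_force: [-0.6, 0.5, 5.4]
gripper_width: 0.095
gripper_force: 30.0
```

```bash
python3 st.py
```

```text
31.55 [ 0.6129 -0.2986  0.1597] yaw 0.8195 [-0.62  0.48  5.43] [-0.075  0.12   0.032] 0.095
stand-frame err of rib: u 0.0568 n -0.0007
```

Turned 1.35 rad so far with little torque. I'll go on gently to the stop.

Emit:
step_arm(
  rotation=[
    [0,0,0.03],
    [0,0,0.06],
    [0,0,0.09],
    [0,0,0.12],
    [0,0,0.15],
    [0,0,0.17],
    [0,0,0.19],
    [0,0,0.21],
    [0,0,0.22],
    [0,0,0.22],
  ],
  slide=[
    [0,0,0],
    [0,0,0],
    [0,0,0],
    [0,0,0],
    [0,0,0],
    [0,0,0],
    [0,0,0],
    [0,0,0],
    [0,0,0],
    [0,0,0],
  ],
  jaw=[0,0,0,0,0,0,0,0,0,0],
)

```text
t: 32.55
tcp_pos: [0.6128, -0.2987, 0.1597]
tool_rot: [0.955, 0.296, 0.001, 0.001]
ft_force: [-0.0, 1.2, 5.3]
gripper_width: 0.097
gripper_force: 30.0
```

```bash
python3 st.py
```

```text
32.55 [ 0.6128 -0.2987  0.1597] yaw 0.6004 [-0.03  1.24  5.29] [-0.07   0.124 -0.013] 0.0968
stand-frame err of rib: u 0.0568 n -0.0008
```

Emit:
step_arm(
  rotation=[
    [0,0,0.02],
    [0,0,0.04],
    [0,0,0.06],
    [0,0,0.08],
    [0,0,0.1],
    [0,0,0.11],
    [0,0,0.12],
    [0,0,0.12],
    [0,0,0.12],
    [0,0,0.12],
  ],
  slide=[
    [0,0,0],
    [0,0,0],
    [0,0,0],
    [0,0,0],
    [0,0,0],
    [0,0,0],
    [0,0,0],
    [0,0,0],
    [0,0,0],
    [0,0,0],
  ],
  jaw=[0,0,0,0,0,0,0,0,0,0],
)

```text
t: 33.55
tcp_pos: [0.6129, -0.2991, 0.1598]
tool_rot: [0.971, 0.238, 0.001, 0.001]
ft_force: [-0.3, -1.4, 6.1]
gripper_width: 0.094
gripper_force: 30.0
```

```bash
python3 st.py
```

```text
33.55 [ 0.6129 -0.2991  0.1598] yaw 0.4809 [-0.27 -1.4   6.08] [-0.219  0.028  0.098] 0.0938
stand-frame err of rib: u 0.0570 n -0.0011
```

Torque is rising at the stop, 1.69 rad from where I started turning. I'll ease off, release and lift.

Emit:
step_arm(
  rotation=[
    [0,0,-0.03],
    [0,0,-0.03],
    [0,0,-0.03],
    [0,0,-0.03],
    [0,0,-0.03],
    [0,0,-0.03],
    [0,0,-0.03],
    [0,0,-0.03],
    [0,0,-0.03],
    [0,0,-0.03],
  ],
  slide=[
    [0,0,-0.001],
    [0,0,-0.0022],
    [0,0,-0.0025],
    [0,0,-0.0025],
    [0,0,-0.0025],
    [0,0,-0.0025],
    [0,0,-0.0025],
    [0,0,-0.01],
    [0,0,-0.03],
    [0,0,-0.06],
  ],
  jaw=[0,0,0,0.01,0.02,0.035,0.04,0.04,0.04,0.04],
)

```text
t: 34.55
tcp_pos: [0.6109, -0.297, 0.2182]
tool_rot: [0.968, 0.252, -0.001, -0.001]
ft_force: [0.9, -0.7, -0.1]
gripper_width: 0.424
gripper_force: 0.0
```

```bash
python3 st.py "[.56,-.20,.30]" "1.4"
```

```text
34.55 [ 0.6109 -0.297   0.2182] yaw 0.51 [ 0.94 -0.72 -0.07] [-0.068  0.132 -0.004] 0.4238
stand-frame err of rib: u 0.0546 n 0.0005
(array([ 0.0027, -0.1098, -0.0814]), array([-4.0e-03,  2.0e-04, -8.9e-01]))
```

Emit:
step_arm(
  rotation=[
    [0,0,0],
    [0,0,0],
    [0,0,0],
    [0,0,0],
    [0,0,0],
    [0,0,0],
    [0,0,0],
    [0,0,0],
    [0,0,0],
    [0,0,0],
  ],
  slide=[
    [0,0,-0.02],
    [0,0,-0.04],
    [0,0,-0.05],
    [0,0,-0.05],
    [0,0,-0.05],
    [0,0,-0.05],
    [0,0,-0.05],
    [0,0,-0.05],
    [0,0,-0.05],
    [0,0,-0.05],
  ],
  jaw=[0.06,0.06,0.06,0.06,0.06,0.06,0.06,0.06,0.06,0.06],
)

```text
t: 35.55
tcp_pos: [0.6119, -0.298, 0.2686]
tool_rot: [0.968, 0.252, -0.0, -0.0]
ft_force: [-0.0, 0.5, 0.3]
gripper_width: 0.635
gripper_force: 0.0
```

```bash
python3 - <<'E'
from h import *
p,d,c=shot('wrist','w7'); X=cloud(c,d)
M=np.hypot(X[...,0]-.6133,X[...,1]+.2983)<.02
Q=X[M]; h,e=np.histogram(Q[:,2],bins=np.arange(.148,.195,.002)); print(dict(zip(e.round(3).tolist(),h.tolist())))
q=Q[(Q[:,2]>.172)&(Q[:,2]<.19)]; print('paddle',len(q),q.mean(0),np.percentile(q[:,2],[5,50,95]),cv2.minAreaRect((q[:,:2]*1e3).astype(np.float32)))
F=X[(np.hypot(X[...,0]-.6133,X[...,1]+.2983)<.04)]; f=F[abs(F[:,2]-.152)<.0035]; print('strap',np.median(f[:,2]))
px=proj(c,[[.6133,-.2983,.158]])[0].astype(int); x,y=px; print(px)
cv2.imwrite('pics/w7c.png',cv2.resize(p[max(0,y-100):y+60,x-90:x+90,::-1],None,fx=3.5,fy=3.5,interpolation=cv2.INTER_CUBIC))
E
```

```text
{0.148: 0, 0.15: 61, 0.152: 496, 0.154: 73, 0.156: 40, 0.158: 187, 0.16: 163, 0.162: 6, 0.164: 4, 0.166: 5, 0.168: 6, 0.17: 5, 0.172: 6, 0.174: 6, 0.176: 5, 0.178: 6, 0.18: 31, 0.182: 165, 0.184: 88, 0.186: 0, 0.188: 0, 0.19: 0, 0.192: 0}
paddle 307 [ 0.6144149  -0.29653633  0.18283287] [0.17764448 0.18337589 0.18480604] ((612.6376953125, -297.19061279296875), (26.51485824584961, 8.755188941955566), 29.196706771850586)
strap 0.1527027363360532
[319 193]
```

View pics/w7c.png

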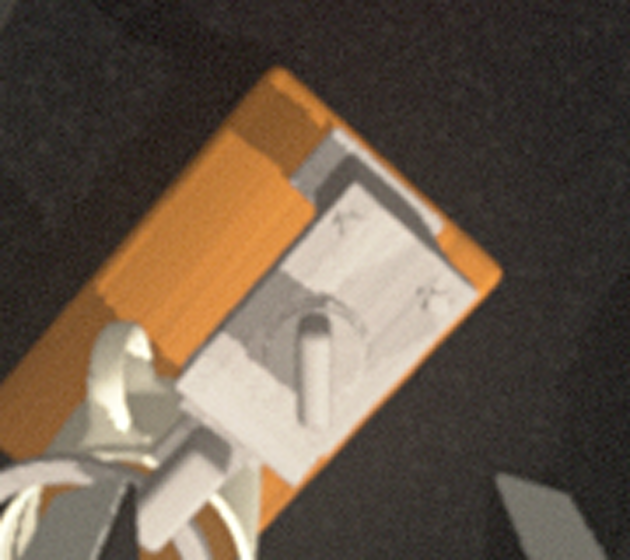

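The picture shows the screw seated at crop (315,370) with the arm in the fork. The paddle top is 31 mm above the strap, so the collar is 3 mm up and locked.

```bash
python3 -c "
from station import ctrl; print(ctrl.close_job())"
```

```text
the job is handed in; nothing more can be done
None
```

The dripper arm is fully home in the fork and the thumbscrew is locked, its collar about 3 mm above the strap after release. The mug, bell and card terminal were not touched, and I handed the job in at about 36 s.

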